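# Hold a sample holder in the datum corner of a locating plate

### The arm

A 7-joint arm with a two-finger parallel gripper is mounted at the origin on the work surface. World frame = base frame: x ahead of the robot, y to its left, z up, the work surface at z = 0. Lengths are in m, angles in rad, forces in N, time in s.
With the tool pointing down it reaches from about 0.425 to 1.025 m from the base axis. Payload 3.6 kg.
Tool frame: the origin (TCP) lies midway between the tips of the shut fingers; the grasp point (between the pads) lies 19 mm behind it; z points along the fingers, y is the direction in which the jaws open and shut (so a half turn about z gives the same grasp; the last joint's range is limited). The gripper opens to 85 mm and grips with 20 to 120 N. Pads are 22 mm wide; open, the fingers measure 114 mm over their backs; the gripper's body (76 mm by 85 mm) begins 54 mm behind the grasp point. The pads swing forward as they close: fully open they stand 13 mm farther back than shut.
Start: joints at [-1.298, 0.591, 0.048, 1.609, -0.033, 0.943, -0.034], TCP at [0.26, 0.677, 0.231] pointing down, gripper open.
Joint ranges: [-2.69, 2.69], [-0.47, 2.24], [-1.27, 1.36], [0.19, 2.51], [-1.53, 4.68], [0.08, 2.07], [-3.09, 3.09]. Speed limits (rad/s): [2.57, 2.57, 3.14, 3.14, 3.14, 3.14, 3.14].

### API

Orientations are given as a rotation vector (axis times angle).
In Python, from rig import * gives the robot as it stands.
- The arm moves only by the shell command python3 -m creep 'ROWS' [FORCE]. ROWS is JSON, one flat list of numbers, 7 for each row, row after row: the turn, a rotation vector about the world's x, y, z in degrees, then the shift along the world's x, y, z in mm, then the finger opening in mm, from 0 to 85.4. In form: [wx, wy, wz, tx, ty, tz, grip, wx, wy, wz, tx, ty, tz, grip, ...]. A call has 1 to 10 rows; each row shifts and turns the commanded pose from where the row before left it; what a row does not reach is not made up. A row lasts 1/12 s, in which the tool goes at most 41.7 mm and 7.16 degrees, less where a joint would pass 70% of its speed; a pose out of reach is approached as far as the arm can. A call with a gripper value outside its range is refused whole. The fingers move at their own pace and stop on an object; FORCE is the grip in N (left out, the last holds). Time passes only in rows, so rows that do not move let the fingers close. It gives the time, the measured TCP pose, the force and the opening at its end, in the units of the state.
- state(): the state, without advancing time (a new reading comes with each control period).
- grab_frame(name): name is "side" or "top"; returns a dict with "image" (480x640x3 uint8, red, green, blue), "depth" (480x640 float32, m along the optical axis (not along the pixel's ray), 0 where there is no reading), "fx", "fy", "cx", "cy" (pixels), "k1" (the pictures are not rectified: a ray, as slopes to the right and down, at radius r is drawn at 1 + k1 r^2 times it, then the intrinsics apply), "position" and "orientation" of the camera in the world. Camera axes: x right, y up, looking along -z (the intrinsics and any distortion apply to the point x, -y, -z); pixel columns grow to the right and rows downward; lengths in m; the calibration is good to about 2 mm. A picture is of the moment at which its call begins.
- close_job(): hands the job in, once; it reports no verdict.
The state is a dict: "clock": time; "joint_positions": joint angles; "joint_velocities": joint speeds; "tau": joint torques, N m; "ee_pos": TCP position; "orientation": TCP orientation; "contact_force": force on the tool from outside, world axes, zero at the start; "ft_torque": the same for the moment, N m; "width": opening from 0.0 (shut) to 1.0 (fully open).
Only numpy, scipy, OpenCV 4.12 (cv2) and the standard library are available. Lean on these libraries where they do the work, as an engineer would, in place of code of your own. Each camera call takes 0.05 s, during which the arm holds its last target.

### The job

Swing the folded stop arm of the locating plate out until it clicks home in its end detent, and let go of it. Then stand the T-shaped sample holder flat on the plate, its long edges along the fixed fence, and press it into the corner so that it bears on the fixed fence and on the stop arm at once. Finish while still holding it pressed there with the gripper, and do not disturb the other things on the bench.

Things in the scene. Friction and masses are not known exactly. Their poses are not given: they have to be found in the camera images.
- plate: Dark steel locating plate, 230 (x) by 200 (y) mm, 12 mm thick, fixed to the bench; origin at the centre of its underside, z up. Fixed fence along its x axis, with its face (looking to -y) at y = +70 mm. Stop arm, when swung out, along -y with its face (looking to -x) at x = +60 mm. The corner between them, at x = +60, y = +70 mm, is open to -x and -y.
- fixed_fence: Aluminium bar screwed to the plate, 150 x 16 mm, 22 mm high (top 34 mm above the bench), from x = -90 to +60 mm and y = +70 to +86 mm of the plate. Its origin and axes are those of the plate. The holder's foot slides easily on plate, fence and arm (ground metal, friction about 0.25).
- stop_arm (a joint): Angle of the stop arm, rad. 0 = folded, along the plate's -x beside the fixed fence; grows counter-clockwise from above to 1.571 = swung out along the plate's -y, on its end stop, which takes the holder's push. Starts at 0.25 to 0.9, where it stays by friction; 1 to 3 N at the post moves it. Over the last 0.4 rad its over-centre spring draws it home and holds it there (about 3 N at the post to pull it back).
- pivot (a point): Pivot of the stop arm, on the arm's underside 12 mm above the bench, at x = +68, y = +61 mm of the plate. The aluminium arm is 16 mm wide, 22 mm high (top 34 mm above the bench) and reaches 123 mm from the pivot. Beyond the pivot lies its detent spring strut, up to 43 mm above the bench, about x = +90, y = +75 mm of the plate.
- post (a point): Mid-height of the steel post that stands on the stop arm to swing it by, 115 mm from the pivot: upright cylinder 14 mm in diameter, from 34 to 76 mm above the bench; this point is 55 mm above the bench.
- holder_mid (a point): Centre, half-way up (33 mm above the underside), of the loose aluminium sample holder, an upside-down T: foot 70 (x) by 50 (y) by 28 mm high; on its middle an upright tang to grip, 50 (x) by 14 (y) mm, from 28 up to 66 mm. 0.25 to 0.5 kg; either way round is right. Starts on the bench at any of three places. In the corner this point is at x = +25, y = +45 mm of the plate, 45 mm above the bench.
- holder: The same sample holder; origin at the centre of its underside.
- round_stub: Bystander: round aluminium stub, foot 52 mm across and 14 mm high, with a 16 mm stem, 50 mm high in all; origin at the centre of its underside. Leave alone.
- jar: Bystander: small closed glass jar with a white cap, 48 mm across, 62 mm high; origin at the centre of its underside. Leave alone.
- tray: Bystander: empty steel tray 120 x 160 mm, 25 mm high; origin at the centre of its underside. Leave alone.

How it is judged:
On the way:
1. the stop arm is home in its detent and let go (value of joint stop_arm above 1.52 rad and contact force between the fingers and stop_arm below 0.1 N), for 0.3 s.
At the end, for the whole second after the job is handed in: Stop arm above 1.52 rad; holder flat on the plate (3 mm, 0.06 rad), square to the fence within 0.05 rad, within 4 mm of its corner place; more than 1 N between holder and fixed fence, holder and stop arm, fingers and holder, all through the last second (value of joint stop_arm above 1.52 rad and contact force between holder and fixed_fence above 1 N and contact force between holder and stop_arm above 1 N and contact force between the fingers and holder above 1 N and angle between the x axis of holder_mid and the x axis of plate, either way round below 0.05 rad and angle between holder_mid's own z axis and vertical below 0.06 rad and x of holder_mid in the frame of plate between 0.021 and 0.029 m and y of holder_mid in the frame of plate between 0.041 and 0.049 m and z of holder_mid in the frame of plate below 0.048 m and linear speed of holder below 0.02 m/s); the arm keeps its last pose, push and grip.
It fails at once if the round stub is moved by more than 25 mm (distance of round_stub from where it was at the start of the episode above 0.025 m).
It fails at once if the jar is moved by more than 25 mm (distance of jar from where it was at the start of the episode above 0.025 m).
It fails at once if the tray is moved by more than 25 mm (distance of tray from where it was at the start of the episode above 0.025 m).
It also fails if it takes over 59 s, if anything falls off the work surface, if the arm or the gripper's body presses on something with over 40 N, if the wrist force passes 120 N, or if a joint passes its speed limit or range.

## Working session

There is one attempt and no reset: what is moved stays moved. The work goes in short steps, Python scripts to look and compute and a shell command to move; the robot and the scene stay as the last step left them, time stands still between calls to the robot, and variables do not carry over. Pictures are saved under pics/ and viewed, and the job is handed in when it is done.

```bash
ls; mkdir -p pics; python3 - <<'E'
from rig import *
import cv2,json,numpy as np
print(state())
for n in("top","side"):
    f=grab_frame(n); cv2.imwrite(f"pics/{n}0.png",f["image"][:,:,::-1]); np.save(f"{n}0.npy",f,allow_pickle=True)
    print({k:v for k,v in f.items() if k not in("image","depth")})
E
```

```text
pics
{'clock': 0.0, 'joint_positions': array([-1.2974966 ,  0.59208945,  0.04824968,  1.60981601, -0.03330799,
        0.9427041 , -0.03369395]), 'joint_velocities': array([-2.70019063e-04,  2.66756669e-03,  4.75164576e-04,  3.81368022e-04,
       -1.21973475e-03,  4.25075271e-04, -2.95252386e-05]), 'tau': array([ 2.51863612e-04, -5.48690844e+01,  1.54606495e+00, -1.98125678e+01,
        9.31441260e-03,  8.77359300e-03, -2.73511283e-06]), 'ee_pos': array([0.25967332, 0.67602012, 0.2301634 ]), 'orientation': array([-0.57269422, -3.0886295 ,  0.00344088]), 'contact_force': array([-1.06587572,  0.41287527,  0.26759023]), 'ft_torque': array([ 0.02106079, -0.00867708,  0.05067265]), 'width': 1.0032632040919827}
{'fx': 528.4023962663957, 'fy': 528.4023962663957, 'cx': 320.1398161955821, 'cy': 248.34378283666928, 'k1': 0.008013358411150532, 'position': array([ 0.42721856, -0.03496672,  1.0352906 ]), 'orientation': array([ 0.1428406 , -0.14305795, -1.54664389])}
{'fx': 472.46503873468964, 'fy': 472.46503873468964, 'cx': 329.7937049112804, 'cy': 242.38102927142208, 'k1': -0.11043642134818542, 'position': array([0.54821449, 0.54876734, 0.80225813]), 'orientation': array([ 0.0488127 , -0.99394047, -2.8748655 ])}
```

View pics/top0.png

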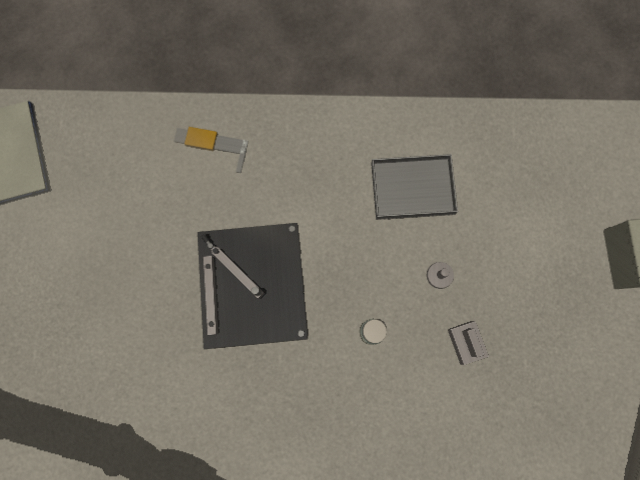

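View pics/side0.png

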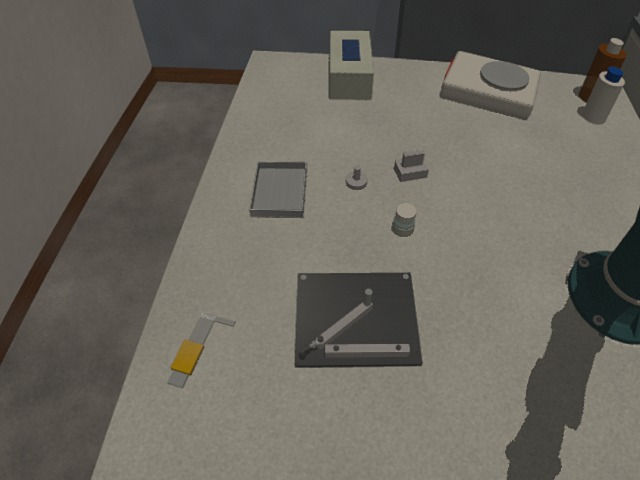

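```bash
cat > h.py <<'E'
import numpy as np, cv2
from scipy.spatial.transform import Rotation as R
def ray(f,u,v):
    x=(np.asarray(u,float)-f["cx"])/f["fx"]; y=(np.asarray(v,float)-f["cy"])/f["fy"]
    a,b=x.copy(),y.copy()
    for _ in range(20):
        s=1+f["k1"]*(a*a+b*b); a,b=x/s,y/s
    d=np.stack([a,-b,-np.ones_like(a)],-1)
    return d@R.from_rotvec(f["orientation"]).as_matrix().T
def onz(f,u,v,z):
    d=ray(f,u,v); p=np.asarray(f["position"]); return p+d*((z-p[2])/d[...,2])[...,None]
def cloud(f):
    v,u=np.mgrid[:480,:640]; return np.asarray(f["position"])+ray(f,u,v)*f["depth"][...,None]
def proj(f,P):
    q=(np.atleast_2d(P)-f["position"])@R.from_rotvec(f["orientation"]).as_matrix()
    a=q[:,0]/-q[:,2]; b=-q[:,1]/-q[:,2]; s=1+f["k1"]*(a*a+b*b)
    return np.stack([a*s*f["fx"]+f["cx"],b*s*f["fy"]+f["cy"]],1)
E
python3 - <<'E'
from h import *
for n,c in(("top",[(190,215,130,145),(430,305,70,70)]),("side",[(285,260,150,120),(380,135,60,60)])):
    f=np.load(n+"0.npy",allow_pickle=True).item()
    for i,(x,y,w,h) in enumerate(c):
        cv2.imwrite(f"pics/{n}c{i}.png",cv2.resize(f["image"][y:y+h,x:x+w,::-1],None,fx=[4,8][i],fy=[4,8][i],interpolation=cv2.INTER_NEAREST))
    P=cloud(f)
    print(n,(f["depth"]==0).mean())
    # height clusters
    z=P[...,2]
    x,y,w,h=c[0]; print(np.histogram(z[y:y+h,x:x+w],bins=np.arange(-.01,.1,.005)))
    x,y,w,h=c[1]; print(np.histogram(z[y:y+h,x:x+w],bins=np.arange(-.01,.1,.005))[0])
E
```

```text
top 0.0038216145833333335
(array([ 170, 4921, 1681, 3640, 6790,  168,   44,  143,  934,  197,   35,
          4,    3,    3,    3,    4,   23,   22,    0,    0,    0]), array([-0.01 , -0.005,  0.   ,  0.005,  0.01 ,  0.015,  0.02 ,  0.025,
        0.03 ,  0.035,  0.04 ,  0.045,  0.05 ,  0.055,  0.06 ,  0.065,
        0.07 ,  0.075,  0.08 ,  0.085,  0.09 ,  0.095]))
[  51 2526 1188   30   23   29   88  551   60   25   15   24   24   16
  116  118    0    0    0    0    0]
side 0.004059244791666666
(array([   3, 3751, 2890, 1104, 7976,  307,  159,  180, 1026,  330,   95,
         10,   11,   11,   11,   13,   20,   28,    0,    0,    0]), array([-0.01 , -0.005,  0.   ,  0.005,  0.01 ,  0.015,  0.02 ,  0.025,
        0.03 ,  0.035,  0.04 ,  0.045,  0.05 ,  0.055,  0.06 ,  0.065,
        0.07 ,  0.075,  0.08 ,  0.085,  0.09 ,  0.095]))
[   4 1403 1404   51   52   54   62  223   59   29   33   34   31   35
   52   60    0    0    0    0    0]
```

```bash
cd pics; python3 -c "
import cv2,numpy as np
a=[cv2.resize(cv2.imread(p),(400,300) if 0 else None,fx=.9,fy=.9) for p in('topc0.png','topc1.png','sidec0.png','sidec1.png')]
H=560
c=np.zeros((600,800,3),np.uint8)
cv2.imwrite('mA.png',np.hstack([cv2.resize(cv2.imread('topc0.png'),(430,480)),cv2.resize(cv2.imread('topc1.png'),(360,480))]))
cv2.imwrite('mB.png',np.hstack([cv2.resize(cv2.imread('sidec0.png'),(500,400)),cv2.resize(cv2.imread('sidec1.png'),(300,400))]))
"
```

```text
(no output)
```

View pics/mA.png

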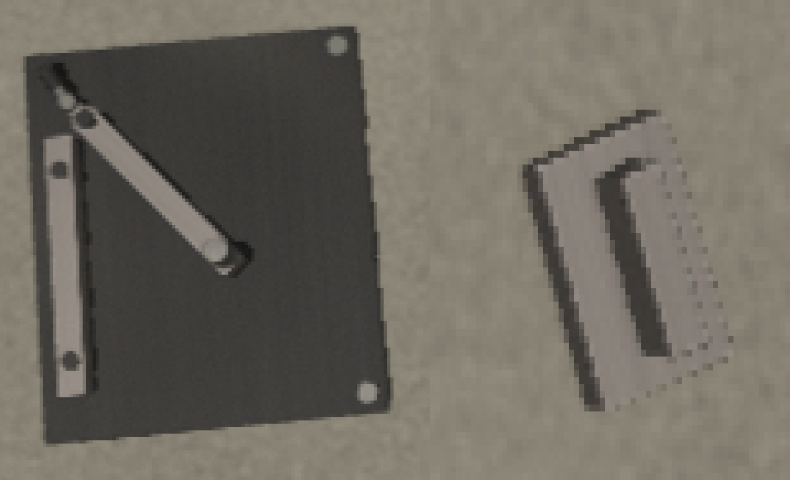

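View pics/mB.png

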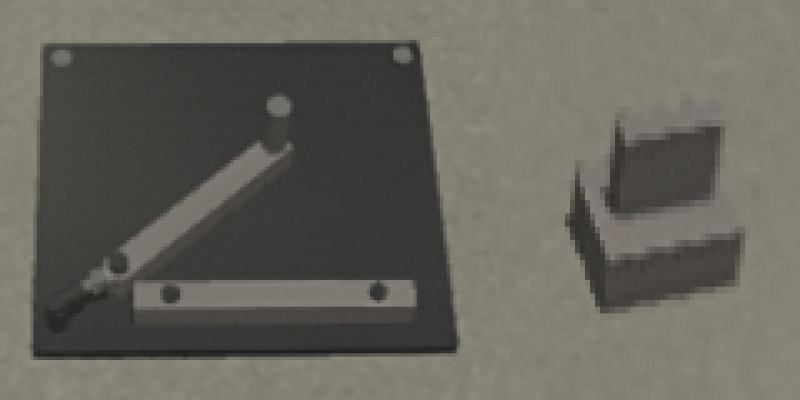

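```bash
python3 - <<'E'
from h import *
def sub(c,x,y,w,h):
    m=np.zeros((480,640),bool); m[y:y+h,x:x+w]=1; return m&c
B={"top":[(190,215,130,145),(430,305,70,70)],"side":[(285,260,150,120),(385,140,55,50)]}
for n in B:
    f=np.load(n+"0.npy",allow_pickle=True).item(); P=cloud(f); z=P[...,2]
    g=f["image"].astype(int).sum(-1)/3
    m=sub((g<85),*B[n][0]).astype(np.uint8)
    m=cv2.morphologyEx(m,cv2.MORPH_CLOSE,np.ones((15,15)))
    c=max(cv2.findContours(m,0,2)[0],key=cv2.contourArea).reshape(-1,2)
    hull=cv2.convexHull(c).reshape(-1,2); q=onz(f,hull[:,0],hull[:,1],0.012)[:,:2]*1000
    r=cv2.minAreaRect(q.astype(np.float32)); print(n,"plate",r)
    # fence by height
    from itertools import count
    for nm,box,lo,hi,zz in(("fence/arm",0,.028,.040,.034),("post",0,.070,.082,.076),("foot",1,.022,.034,.028),("tang",1,.060,.072,.066)):
        m=sub((z>lo)&(z<hi),*B[n][box]).astype(np.uint8)
        k,l,s,ce=cv2.connectedComponentsWithStats(m)
        for i in range(1,k):
            if s[i,4]<15: continue
            v,u=np.nonzero(l==i); q=onz(f,u,v,zz)[:,:2]*1000
            print(n,nm,s[i,4],cv2.minAreaRect(q.astype(np.float32)),q.mean(0), np.median(z[l==i]))
E
```

```text
top plate ((542.5143432617188, 98.7856216430664), (229.94198608398438, 200.2415313720703), 6.469980716705322)
top fence/arm 525 ((584.4713134765625, 146.11569213867188), (151.29635620117188, 15.848668098449707), 46.048789978027344) [577.11942923 138.43477439] 0.03304327310292221
top fence/arm 685 ((518.9436645507812, 174.03469848632812), (149.34600830078125, 16.88528060913086), 6.550271511077881) [518.33247436 174.06016126] 0.03262000507392382
top fence/arm 27 ((524.5823974609375, 82.90254211425781), (14.936326026916504, 14.617647171020508), 46.718875885009766) [522.48807794  79.51414536] 0.03430369864014282
top post 45 ((524.9476928710938, 82.6899642944336), (10.937685012817383, 12.807727813720703), 1.1087764501571655) [524.69382974  83.06131919] 0.07492618849793387
top foot 683 ((438.84771728515625, -315.8072509765625), (69.15467834472656, 51.897281646728516), 19.14093017578125) [ 438.50964354 -312.55656487] 0.02716061608171061
top tang 234 ((439.0925598144531, -315.8683166503906), (49.84537124633789, 15.262535095214844), 19.13042640686035) [ 439.07025585 -316.00177425] 0.065035199
[... 417 characters left out ...]
2152984 178.69099882] 0.033901072772371865
side fence/arm 30 ((631.3810424804688, 195.9849853515625), (16.78392219543457, 7.885921955108643), 54.66033935546875) [631.67714945 196.86422969] 0.03773673772735103
side post 48 ((525.37548828125, 88.61177062988281), (10.893913269042969, 15.06521987915039), 3.4254469871520996) [525.23535518  88.12268472] 0.0751971812887311
side foot 313 ((438.44683837890625, -311.8710021972656), (73.92440795898438, 56.68721008300781), 17.856473922729492) [ 439.91590166 -303.67432115] 0.02824568994701926
side tang 112 ((439.390380859375, -309.7452392578125), (48.80050277709961, 21.208084106445312), 17.147449493408203) [ 439.42707498 -310.39014034] 0.0651848049032957
```

```bash
python3 - <<'E'
from h import *
from rig import *
s=state(); M=R.from_rotvec(s["orientation"]).as_matrix(); print(M.round(3)); print("jaw yaw",np.degrees(np.arctan2(M[1,1],M[0,1])))
print(s["ee_pos"])
a=np.radians(6.5);c=np.array([542.6,100.5]);Rm=np.array([[np.cos(a),-np.sin(a)],[np.sin(a),np.cos(a)]])
W=lambda x,y:c+Rm@[x,y]
for th in np.radians([39.7,50,60,70,80,90]):
    d=np.array([-np.cos(th),-np.sin(th)]); print(round(np.degrees(th)),W(68+115*d[0],61+115*d[1]).round(1),"tangent yaw",np.degrees(th)+6.5+180+90-360)
print("corner",W(25,45))
f=np.load("top0.npy",allow_pickle=True).item()
for nm,u,v,z in(("jar",374,331,.062),("stub",440,275,.014)): print(nm,onz(f,u,v,z))
E
```

```text
[[-0.934  0.359 -0.001]
 [ 0.359  0.934 -0.002]
 [-0.    -0.002 -1.   ]]
jaw yaw 68.98969543770052
[0.25974078 0.67605906 0.23022151]
40 [523.7  85.8] tangent yaw -43.80000000000001
50 [539.8  72.9] tangent yaw -33.5
60 [557.4  63.3] tangent yaw -23.5
70 [576.4  57. ] tangent yaw -13.5
80 [596.2  54. ] tangent yaw -3.5
90 [616.3  54.5] tangent yaw 6.5
corner [562.34515177 148.04081385]
jar [ 0.45581893 -0.13433238  0.062     ]
stub [ 0.56753947 -0.26765539  0.014     ]
```

```bash
python3 -m creep '[0,0,-7,16.5,-36.9,0,34, 0,0,-7,16.5,-36.9,0,34, 0,0,-7,16.5,-36.9,0,34, 0,0,-7,16.5,-36.9,0,34, 0,0,-7,16.5,-36.9,0,34, 0,0,-7,16.5,-36.9,0,34, 0,0,-7,16.5,-36.9,0,34, 0,0,-7,16.5,-36.9,0,34]' 40
python3 -m creep '[0,0,-7,16.5,-36.9,0,34, 0,0,-7,16.5,-36.9,0,34, 0,0,-7,16.5,-36.9,0,34, 0,0,-7,16.5,-36.9,0,34, 0,0,-7,16.5,-36.9,0,34, 0,0,-7,16.5,-36.9,0,34, 0,0,-7,16.5,-36.9,0,34, 0,0,-7,16.5,-36.9,0,34, 0,0,0,0,0,0,34]'
python3 - <<'E'
from h import *
from rig import *
s=state(); M=R.from_rotvec(s["orientation"]).as_matrix(); print(M[:,2],"jaw yaw",np.degrees(np.arctan2(M[1,1],M[0,1])),s["ee_pos"],s["joint_positions"],s["contact_force"])
for n in("top","side"):
    f=grab_frame(n); cv2.imwrite(f"pics/{n}1.png",f["image"][:,:,::-1]); np.save(f"{n}1.npy",f,allow_pickle=True)
E
```

```text
clock: 0.77
ee_pos: [0.3921, 0.3795, 0.2311]
orientation: [-1.963, -2.453, 0.001]
contact_force: [1.2, 1.7, -0.6]
width: 0.403
clock: 1.52
ee_pos: [0.5271, 0.077, 0.2323]
orientation: [2.885, 1.227, 0.004]
contact_force: [-0.7, -0.2, 0.3]
width: 0.4
[ 0.0048332  -0.00536183 -0.99997395] jaw yaw -43.93272437110382 [0.52709921 0.07697923 0.23231487] [-0.71527436  0.40835084  0.64130761  2.06247213 -0.3393884   0.77038777
 -0.63419823] [-0.69952675 -0.23578802  0.31314463]
```

```bash
cd pics; python3 -c "
import cv2,numpy as np
a=cv2.imread('top1.png')[180:380,180:380];b=cv2.imread('side1.png')[180:380,260:460]
cv2.imwrite('m1.png',cv2.resize(np.hstack([a,b]),(800,400)))"
```

```text
(no output)
```

View pics/m1.png

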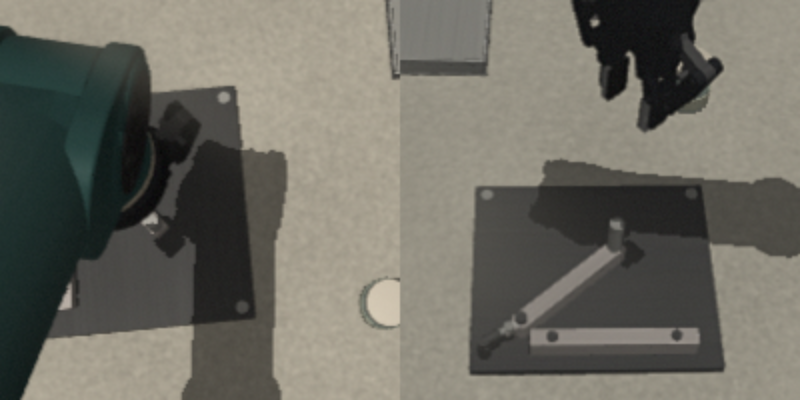

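```bash
python3 - <<'E'
from h import *
f=np.load("side1.npy",allow_pickle=True).item()
for dz in(0,.004,.008): print(proj(f,[.5271,.0770,.2323+dz]))
j=np.array([np.cos(-.767),np.sin(-.767),0])*.017
print(proj(f,np.array([.5271,.077,.2363])+np.outer([1,-1],j)))
E
python3 - <<'E'
import cv2
a=cv2.imread('pics/side1.png')[190:260,335:430]
cv2.imwrite('pics/side1z.png',cv2.resize(a,None,fx=8,fy=8,interpolation=0))
E
```

```text
[[373.9475605  232.62052425]]
[[374.14132447 230.98979753]]
[[374.33662644 229.34514483]]
[[366.70540279 224.58873724]
 [381.73318623 237.52999871]]
```

View pics/side1z.png

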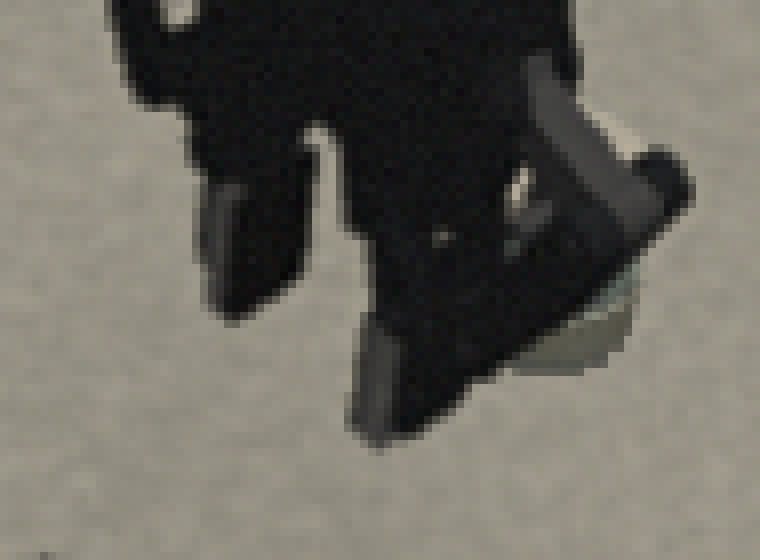

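```bash
python3 -m creep '[0,0,0,-2,7,-36,34, 0,0,0,0,0,-36,34, 0,0,0,0,0,-30,34, 0,0,0,0,0,-24,34, 0,0,0,0,0,-20,34, 0,0,0,0,0,0,34]'
python3 - <<'E'
from h import *
from rig import *
f=grab_frame("side"); cv2.imwrite("pics/s2.png",cv2.resize(f["image"][240:380,280:440,::-1],None,fx=4,fy=4,interpolation=2))
E
```

```text
clock: 2.12
ee_pos: [0.5184, 0.0953, 0.0817]
orientation: [-2.876, -1.257, 0.012]
contact_force: [-0.8, -0.8, 0.1]
width: 0.399
```

View pics/s2.png

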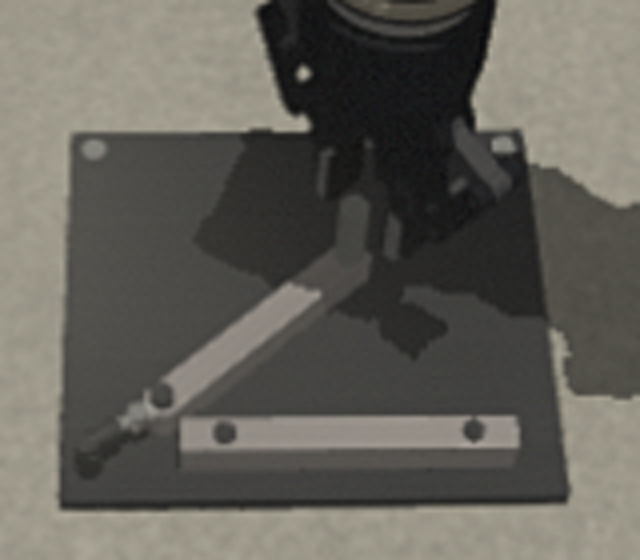

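```bash
python3 -m creep '[0,0,0,0,0,0,34, 0,0,0,0,0,0,34, 0,0,0,0,0,0,34]'
```

```text
clock: 2.42
ee_pos: [0.523, 0.094, 0.0867]
orientation: [2.88, 1.253, 0.004]
contact_force: [0.5, -0.1, -0.1]
width: 0.4
```

```bash
python3 -m creep '[0,0,0,2,-9.5,0,34, 0,0,0,0,0,0,34, 0,0,0,0,0,-15,34, 0,0,0,0,0,-15,34, 0,0,0,0,0,-9,34, 0,0,0,0,0,0,34, 0,0,0,0,0,0,34]'
python3 - <<'E'
from h import *
from rig import *
f=grab_frame("side"); cv2.imwrite("pics/s3.png",cv2.resize(f["image"][240:380,280:440,::-1],None,fx=4,fy=4,interpolation=2))
E
```

```text
clock: 3.0
ee_pos: [0.5239, 0.0835, 0.0462]
orientation: [-2.882, -1.251, 0.001]
contact_force: [-0.4, 0.1, -0.0]
width: 0.401
```

View pics/s3.png

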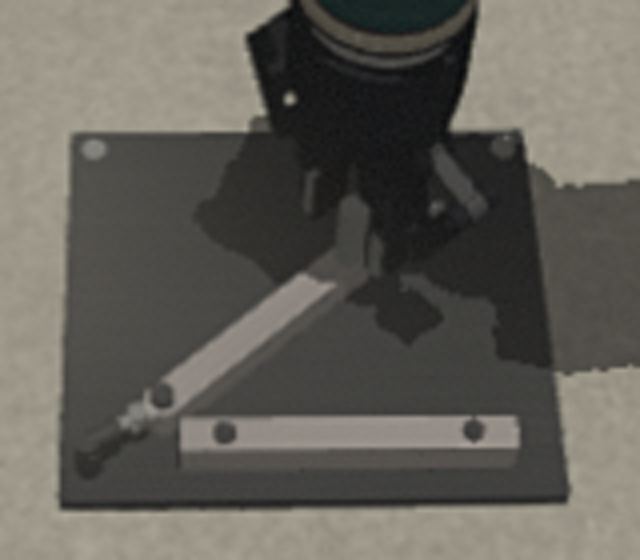

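```bash
python3 -m creep '[0,0,0,2,2,0,24, 0,0,0,0,0,0,24, 0,0,5,7.5,-6.6,0,24, 0,0,5,8.1,-6,0,24, 0,0,5,8.6,-5.2,0,24, 0,0,5,9,-4.5,0,24, 0,0,5,9.3,-3.7,0,24, 0,0,0,0,0,0,24, 0,0,0,0,0,0,24]'
python3 - <<'E'
from h import *
from rig import *
f=grab_frame("side"); cv2.imwrite("pics/s4.png",cv2.resize(f["image"][240:380,280:440,::-1],None,fx=4,fy=4,interpolation=2))
E
```

```text
clock: 3.8
ee_pos: [0.5708, 0.059, 0.0472]
orientation: [2.542, 1.84, 0.005]
contact_force: [3.4, -1.7, 2.2]
width: 0.28
```

View pics/s4.png

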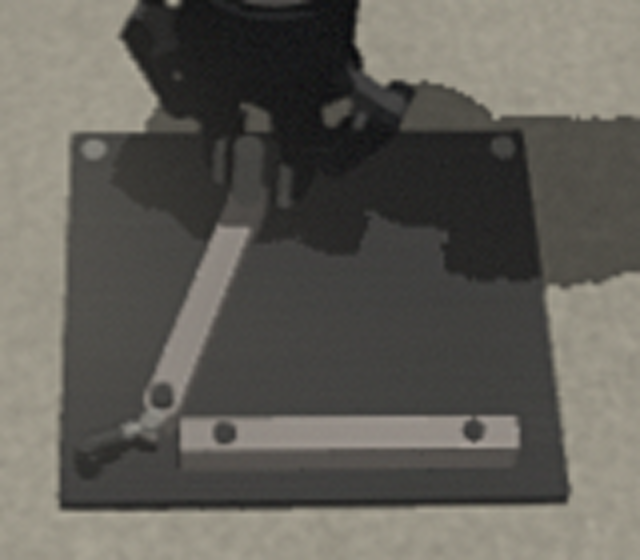

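```bash
python3 -m creep '[0,0,5,9.6,-2.8,0,24, 0,0,5,9.8,-2,0,24, 0,0,5,10,-1.1,0,24, 0,0,5,10,-0.3,0,24, 0,0,5,10,0.6,0,24, 0,0,0,0,0,0,24, 0,0,0,0,0,0,24]'
python3 - <<'E'
from h import *
from rig import *
f=grab_frame("side"); cv2.imwrite("pics/s5.png",cv2.resize(f["image"][240:380,280:440,::-1],None,fx=4,fy=4,interpolation=2))
E
```

```text
clock: 4.43
ee_pos: [0.6167, 0.055, 0.0461]
orientation: [-2.083, -2.349, 0.001]
contact_force: [-0.3, -0.2, -1.5]
width: 0.283
```

View pics/s5.png

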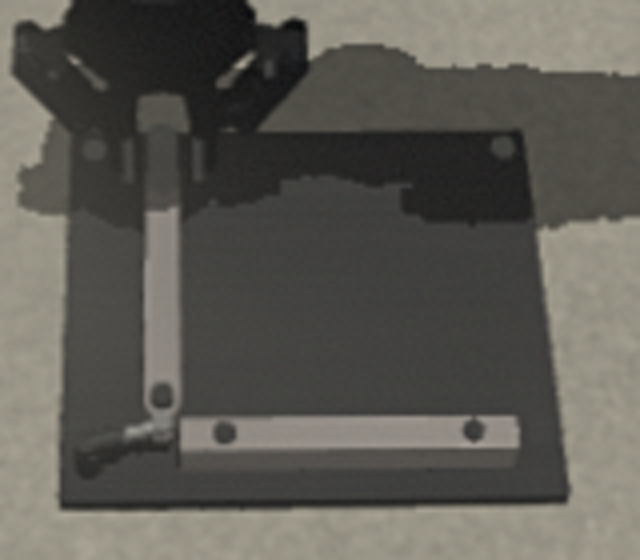

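```bash
python3 -m creep '[0,0,0,0,0,0,40, 0,0,0,0,0,15,44, 0,0,0,0,0,30,50, 0,0,0,0,0,35,50, 0,0,0,0,0,35,50, 0,0,0,0,0,35,50]'
python3 -m creep '[0,0,-7,-16.2,-33.6,0,50, 0,0,-7,-16.2,-33.6,0,50, 0,0,-7,-16.2,-33.6,0,50, 0,0,-7,-16.2,-33.6,0,50, 0,0,-7,-16.2,-33.6,0,50, 0,0,-7,-16.2,-33.6,0,50, 0,0,-7,-16.2,-33.6,0,50, 0,0,-7,-16.2,-33.6,0,50, 0,0,-7,-16.2,-33.6,0,50]'
python3 -m creep '[0,0,-7,-16.2,-33.6,0,50, 0,0,-7,-16.2,-33.6,0,50, 0,0,0,0,0,0,50, 0,0,0,0,0,0,50, 0,0,0,0,0,0,50, 0,0,0,0,0,0,50]'
python3 - <<'E'
from h import *
from rig import *
s=state(); M=R.from_rotvec(s["orientation"]).as_matrix(); print(M[:,2],"jaw yaw",np.degrees(np.arctan2(M[1,1],M[0,1])),s["ee_pos"],s["joint_positions"])
for n in("top","side"):
    f=grab_frame(n); cv2.imwrite(f"pics/{n}6.png",f["image"][:,:,::-1]); np.save(f"{n}6.npy",f,allow_pickle=True)
a=cv2.imread('pics/top6.png')[190:390,190:390];b=cv2.imread('pics/side6.png')[100:300,290:490]
cv2.imwrite('pics/m6.png',cv2.resize(np.hstack([a,b]),(800,400)))
E
```

```text
clock: 4.98
ee_pos: [0.6161, 0.0545, 0.1973]
orientation: [-2.082, -2.35, 0.003]
contact_force: [1.1, 0.4, 0.1]
width: 0.587
clock: 5.73
ee_pos: [0.4701, -0.2485, 0.1962]
orientation: [-3.006, -0.907, 0.0]
contact_force: [0.3, -0.2, -0.6]
width: 0.58
clock: 6.23
ee_pos: [0.4402, -0.3132, 0.1959]
orientation: [-3.091, -0.549, 0.0]
contact_force: [-0.8, -0.9, -0.7]
width: 0.589
[-4.28413771e-04  1.98821772e-03 -9.99997932e-01] jaw yaw -69.85641315749722 [ 0.44023099 -0.31315331  0.19588945] [ 0.07411657  0.47746329  0.63062588  2.07517819 -0.42645695  0.71833574
 -0.23980957]
```

View pics/m6.png

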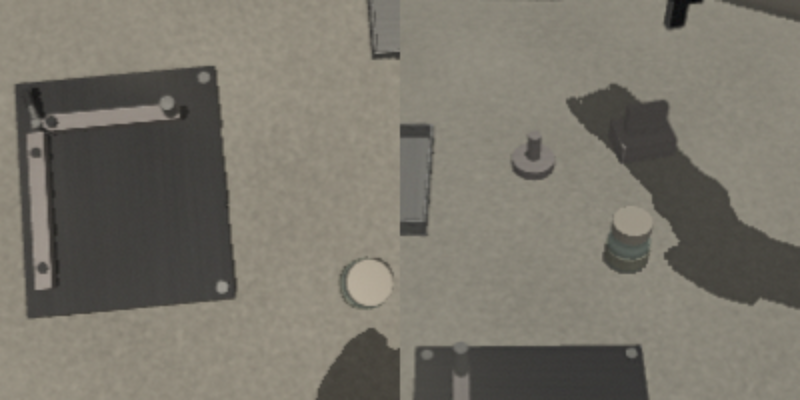

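View pics/side6.png

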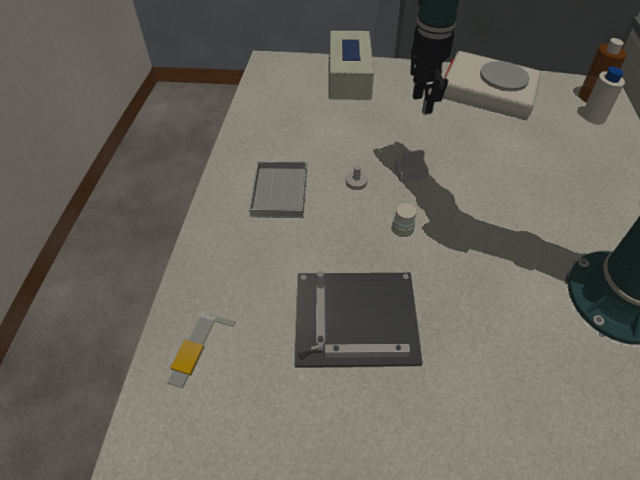

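```bash
python3 -m creep '[0,0,-1,-1,-2,-35,50, 0,0,0,0,0,-35,50, 0,0,0,0,0,-35,50, 0,0,0,0,0,-30,50, 0,0,0,0,0,-15,50, 0,0,0,0,0,-9,50, 0,0,0,0,0,0,50, 0,0,0,0,0,0,50]'
python3 - <<'E'
from h import *
from rig import *
f=grab_frame("side"); cv2.imwrite("pics/s7.png",cv2.resize(f["image"][90:240,340:500,::-1],None,fx=4,fy=4,interpolation=2))
E
```

```text
clock: 7.0
ee_pos: [0.4392, -0.3171, 0.0375]
orientation: [-3.098, -0.52, -0.0]
contact_force: [0.0, 0.4, 0.9]
width: 0.583
```

View pics/s7.png

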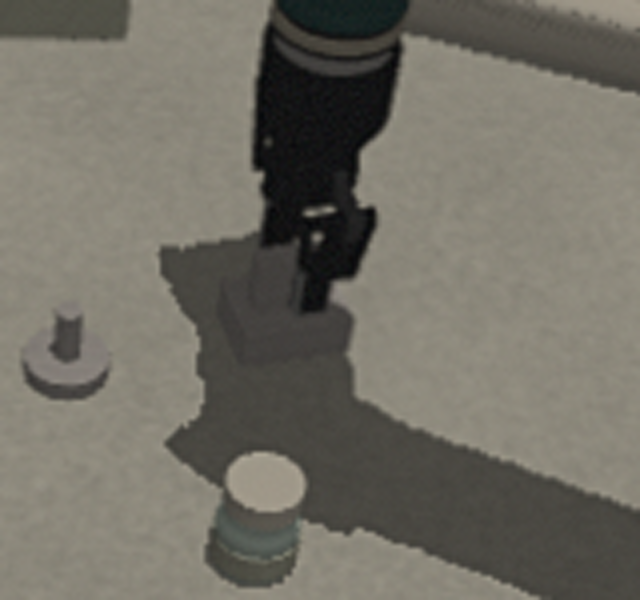

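```bash
python3 -m creep '[0,0,0,0,0,0,10, 0,0,0,0,0,0,10, 0,0,0,0,0,0,10, 0,0,0,0,0,0,10, 0,0,0,0,0,0,10, 0,0,0,0,0,0,10, 0,0,0,0,0,0,10]' 90
python3 -m creep '[0,0,0,0,0,10,8, 0,0,0,0,0,30,8, 0,0,0,0,0,35,8, 0,0,0,0,0,35,8, 0,0,0,0,0,0,8, 0,0,0,0,0,0,8, 0,0,0,0,0,0,8]'
python3 - <<'E'
from h import *
from rig import *
f=grab_frame("side"); cv2.imwrite("pics/s8.png",cv2.resize(f["image"][60:210,340:500,::-1],None,fx=4,fy=4,interpolation=2))
s=state(); M=R.from_rotvec(s["orientation"]).as_matrix(); print(M[:,2],"jaw yaw",np.degrees(np.arctan2(M[1,1],M[0,1])),s["ee_pos"],s["joint_positions"])
E
```

```text
clock: 7.63
ee_pos: [0.4392, -0.3172, 0.0385]
orientation: [3.098, 0.519, 0.002]
contact_force: [-0.5, 2.2, 5.6]
width: 0.144
clock: 8.22
ee_pos: [0.4382, -0.3162, 0.147]
orientation: [-3.097, -0.519, 0.001]
contact_force: [-0.3, 0.2, -3.6]
width: 0.144
[-0.00216374  0.00200744 -0.99999564] jaw yaw -70.98319916616704 [ 0.43778519 -0.31596622  0.14625297] [ 0.12668055  0.55031486  0.57684784  2.10975202 -0.5112291   0.62317743
 -0.17752153]
```

View pics/s8.png

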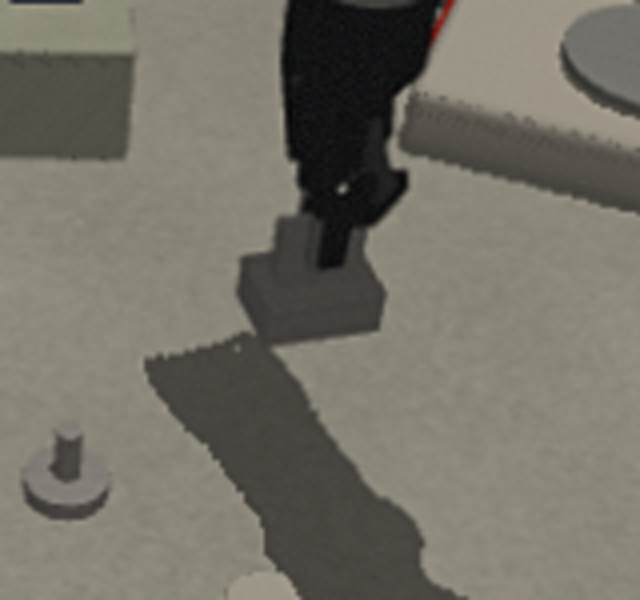

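```bash
python3 - <<'E'
from h import *
f=np.load("top6.npy",allow_pickle=True).item(); P=cloud(f); z=P[...,2]
m=np.zeros((480,640),bool); m[215:355,190:310]=1
mm=(m&(z>.029)&(z<.040)).astype(np.uint8)
k,l,s,ce=cv2.connectedComponentsWithStats(mm)
for i in range(1,k):
    if s[i,4]<30: continue
    v,u=np.nonzero(l==i); q=onz(f,u,v,.034)[:,:2]*1000
    print(s[i,4],cv2.minAreaRect(q.astype(np.float32)))
a=np.radians(6.5);Rm=np.array([[np.cos(a),-np.sin(a)],[np.sin(a),np.cos(a)]])
for c in([542.6,99],):
  for p in((25,45),(5,25),(10,30),(-15,78),(68,-.5)): print(p,c+Rm@p)
print("unit x,y",Rm.T)
E
```

```text
599 ((610.9569091796875, 124.27901458740234), (156.13963317871094, 41.70006561279297), 83.40182495117188)
680 ((518.9384765625, 174.04449462890625), (149.37278747558594, 17.01247787475586), 6.7359418869018555)
(25, 45) [562.34515177 146.54081385]
(5, 25) [544.73777893 124.40531246]
(10, 30) [549.13962214 129.93918781]
(-15, 78) [518.86657149 174.80055654]
(68, -0.5) [610.21948779 106.20103261]
unit x,y [[ 0.99357186  0.11320321]
 [-0.11320321  0.99357186]]
```

```bash
python3 -m creep '[0,0,-1.04,9,36.9,0,8, 0,0,-1.04,9,36.9,0,8, 0,0,-1.04,9,36.9,0,8, 0,0,-1.04,9,36.9,0,8, 0,0,-1.04,9,36.9,0,8, 0,0,-1.04,9,36.9,0,8]'
python3 -m creep '[0,0,-1.04,9,36.9,0,8, 0,0,-1.04,9,36.9,0,8, 0,0,-1.04,9,36.9,0,8, 0,0,-1.04,9,36.9,0,8, 0,0,-1.04,9,36.9,0,8, 0,0,-1.04,9,36.9,0,8, 0,0,0,0,0,0,8, 0,0,0,0,0,0,8, 0,0,0,0,0,0,8, 0,0,0,0,0,0,8]'
python3 - <<'E'
from h import *
from rig import *
f=grab_frame("side"); cv2.imwrite("pics/s9.png",cv2.resize(f["image"][200:380,270:450,::-1],None,fx=3.3,fy=3.3,interpolation=2))
s=state(); M=R.from_rotvec(s["orientation"]).as_matrix(); print(M[:,2],"jaw yaw",np.degrees(np.arctan2(M[1,1],M[0,1])),s["ee_pos"],s["joint_positions"])
E
```

```text
clock: 8.77
ee_pos: [0.4913, -0.0939, 0.1456]
orientation: [-3.122, -0.346, 0.006]
contact_force: [-0.2, -0.2, -2.2]
width: 0.147
clock: 9.6
ee_pos: [0.5454, 0.1235, 0.1464]
orientation: [3.135, 0.174, -0.004]
contact_force: [-0.8, -0.7, -3.2]
width: 0.148
[-0.00188234 -0.00126481 -0.99999743] jaw yaw -83.67720125840626 [0.54570363 0.12329181 0.14667656] [-0.79902947  0.60940302  0.71105337  2.07102332 -0.62791407  0.68730749
 -1.13235703]
```

View pics/s9.png

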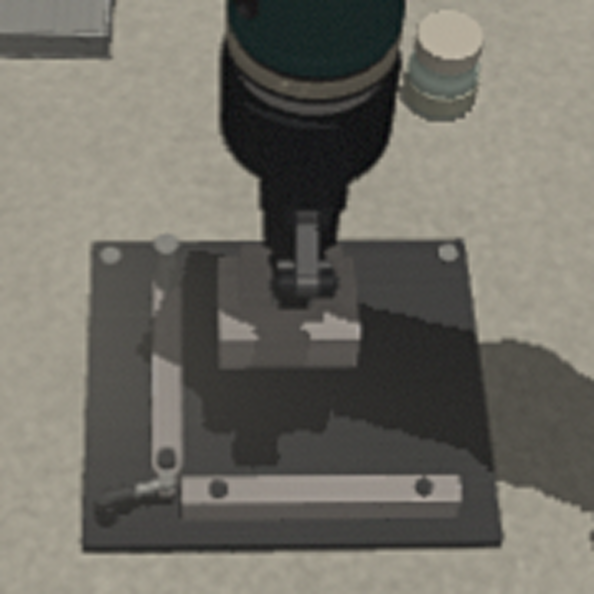

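```bash
python3 -m creep '[0,0,0,0,0,-30,8, 0,0,0,0,0,-30,8, 0,0,0,0,0,-20,8, 0,0,0,0,0,-10,8, 0,0,0,0,0,0,8, 0,0,0,0,0,0,8, 0,0,0,0,0,0,8]'
python3 -m creep '[0,0,0,0,0,-2,8, 0,0,0,0,0,-2,8, 0,0,0,0,0,0,8]'
```

```text
clock: 10.23
ee_pos: [0.5478, 0.1247, 0.0585]
orientation: [3.137, 0.176, 0.003]
contact_force: [0.3, 0.0, -2.3]
width: 0.146
clock: 10.48
ee_pos: [0.547, 0.1257, 0.0538]
orientation: [-3.136, -0.179, -0.001]
contact_force: [-0.4, 0.2, -2.8]
width: 0.146
```

```bash
python3 -m creep '[0,0,0,0,0,-2,8, 0,0,0,0,0,-1,8, 0,0,0,0,0,0,8, 0,0,0,0,0,0,8]'
python3 -m creep '[0,0,0,0,0,-1,8, 0,0,0,0,0,0,8, 0,0,0,0,0,0,8]'
```

```text
clock: 10.82
ee_pos: [0.5469, 0.1257, 0.0505]
orientation: [-3.136, -0.178, -0.0]
contact_force: [-0.6, 0.4, -0.0]
width: 0.144
clock: 11.07
ee_pos: [0.5468, 0.1256, 0.0505]
orientation: [-3.135, -0.178, -0.0]
contact_force: [-2.8, 1.0, 8.2]
width: 0.145
```

```bash
python3 -m creep '[0,0,0,-0.6,5,0.3,8, 0,0,0,-0.6,5,0,8, 0,0,0,-0.5,4,0,8, 0,0,0,0,0,0,8, 0,0,0,0,0,0,8]'
python3 -m creep '[0,0,0,-0.2,2,0,8, 0,0,0,-0.2,2,0,8, 0,0,0,0,0,0,8, 0,0,0,0,0,0,8]'
```

```text
clock: 11.48
ee_pos: [0.5465, 0.14, 0.0505]
orientation: [-3.136, -0.179, -0.004]
contact_force: [0.0, -0.8, 6.2]
width: 0.145
clock: 11.82
ee_pos: [0.5462, 0.1433, 0.0505]
orientation: [3.136, 0.178, 0.005]
contact_force: [0.3, -1.2, 5.5]
width: 0.147
```

```bash
python3 -m creep '[0,0,0,-0.1,1,0,8, 0,0,0,0,0,0,8, 0,0,0,0,0,0,8]'
python3 -m creep '[0,0,0,-0.1,1,0,8, 0,0,0,0,0,0,8, 0,0,0,0,0,0,8]'
python3 -m creep '[0,0,0,-0.1,1,0,8, 0,0,0,0,0,0,8, 0,0,0,0,0,0,8]'
```

```text
clock: 12.07
ee_pos: [0.5461, 0.144, 0.0505]
orientation: [3.136, 0.177, 0.005]
contact_force: [0.1, -2.5, 5.9]
width: 0.146
clock: 12.32
ee_pos: [0.5461, 0.1449, 0.0505]
orientation: [3.136, 0.177, 0.005]
contact_force: [0.0, -2.6, 6.8]
width: 0.145
clock: 12.57
ee_pos: [0.5459, 0.1459, 0.0505]
orientation: [3.136, 0.177, 0.005]
contact_force: [-0.6, -1.9, 6.8]
width: 0.151
```

```bash
python3 -m creep '[0,0,0,-0.1,1,0,8, 0,0,0,0,0,0,8, 0,0,0,0,0,0,8]'
python3 -m creep '[0,0,0,-0.1,1,0,8, 0,0,0,0,0,0,8, 0,0,0,0,0,0,8]'
```

```text
clock: 12.82
ee_pos: [0.5458, 0.1469, 0.0505]
orientation: [3.136, 0.177, 0.005]
contact_force: [0.9, -3.0, 7.2]
width: 0.144
clock: 13.07
ee_pos: [0.5457, 0.1479, 0.0505]
orientation: [3.136, 0.177, 0.005]
contact_force: [0.4, -1.6, 7.0]
width: 0.148
```

```bash
python3 -m creep '[0,0,0,-0.1,1,0,8, 0,0,0,0,0,0,8, 0,0,0,0,0,0,8]'
python3 -m creep '[0,0,0,-0.1,1,0,8, 0,0,0,0,0,0,8, 0,0,0,0,0,0,8]'
python3 - <<'E'
from h import *
from rig import *
f=grab_frame("side"); cv2.imwrite("pics/s10.png",cv2.resize(f["image"][240:380,280:440,::-1],None,fx=4,fy=4,interpolation=2))
E
```

```text
clock: 13.32
ee_pos: [0.5457, 0.1481, 0.0505]
orientation: [3.134, 0.177, 0.005]
contact_force: [0.1, -3.8, 6.5]
width: 0.144
clock: 13.57
ee_pos: [0.5457, 0.1481, 0.0505]
orientation: [3.133, 0.176, 0.006]
contact_force: [0.5, -4.2, 6.1]
width: 0.145
```

View pics/s10.png

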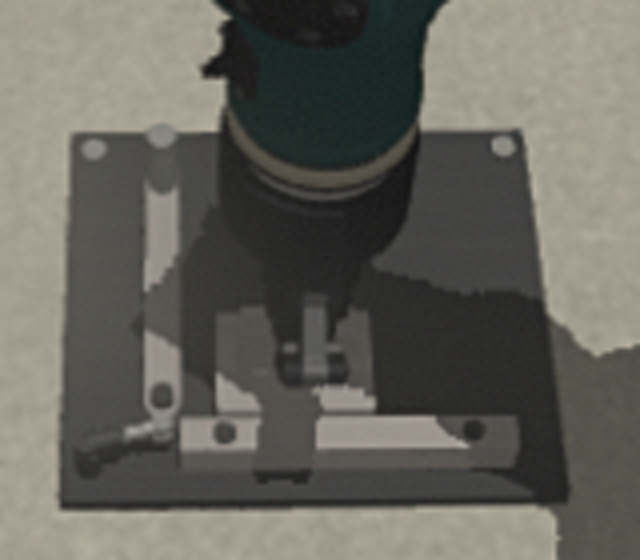

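```bash
python3 -m creep '[0,0,0,4,0.5,0,8, 0,0,0,4,0.5,0,8, 0,0,0,4,0.4,0,8, 0,0,0,0,0,0,8, 0,0,0,0,0,0,8]'
python3 -m creep '[0,0,0,1.5,0.2,0,8, 0,0,0,0,0,0,8, 0,0,0,0,0,0,8]'
python3 -m creep '[0,0,0,1,0.1,0,8, 0,0,0,0,0,0,8, 0,0,0,0,0,0,8]'
python3 -m creep '[0,0,0,1,0.1,0,8, 0,0,0,0,0,0,8, 0,0,0,0,0,0,8]'
```

```text
clock: 14.03
ee_pos: [0.5563, 0.1493, 0.0505]
orientation: [3.134, 0.176, 0.002]
contact_force: [-3.3, -4.9, 8.4]
width: 0.146
clock: 14.28
ee_pos: [0.5569, 0.1494, 0.0505]
orientation: [3.134, 0.176, -0.001]
contact_force: [-3.5, -5.5, 9.4]
width: 0.148
clock: 14.53
ee_pos: [0.5576, 0.1495, 0.0505]
orientation: [3.134, 0.176, -0.002]
contact_force: [-4.4, -4.7, 10.7]
width: 0.146
clock: 14.78
ee_pos: [0.5586, 0.1496, 0.0505]
orientation: [3.134, 0.176, -0.002]
contact_force: [-4.7, -4.9, 10.6]
width: 0.15
```

```bash
python3 -m creep '[0,0,0,1,0.1,0.3,8, 0,0,0,0,0,0,8, 0,0,0,0,0,0,8]'
python3 -m creep '[0,0,0,1,0.1,0,8, 0,0,0,0,0,0,8, 0,0,0,0,0,0,8]'
python3 -m creep '[0,0,0,1,0.1,0,8, 0,0,0,0,0,0,8, 0,0,0,0,0,0,8]'
python3 -m creep '[0,0,0,1,0.1,0,8, 0,0,0,0,0,0,8, 0,0,0,0,0,0,8]'
python3 -m creep '[0,0,0,1,0.1,0,8, 0,0,0,0,0,0,8, 0,0,0,0,0,0,8]'
```

```text
clock: 15.03
ee_pos: [0.5596, 0.1497, 0.0506]
orientation: [3.134, 0.176, -0.002]
contact_force: [-3.2, -4.9, 8.0]
width: 0.144
clock: 15.28
ee_pos: [0.5605, 0.1498, 0.0505]
orientation: [3.134, 0.176, -0.002]
contact_force: [-3.9, -5.3, 8.6]
width: 0.148
clock: 15.53
ee_pos: [0.5616, 0.15, 0.0506]
orientation: [3.134, 0.176, -0.002]
contact_force: [-3.6, -5.3, 9.2]
width: 0.148
clock: 15.78
ee_pos: [0.5621, 0.15, 0.0506]
orientation: [3.134, 0.176, -0.003]
contact_force: [-4.1, -5.3, 9.9]
width: 0.145
clock: 16.03
ee_pos: [0.5622, 0.15, 0.0506]
orientation: [3.134, 0.176, -0.006]
contact_force: [-6.8, -5.1, 12.1]
width: 0.146
```

```bash
python3 -m creep '[0,0,0,0.8,1.1,0.2,8, 0,0,0,0.8,1.1,0,8, 0,0,0,0,0,0,8, 0,0,0,0,0,0,8]'
python3 -m creep '[0,0,0,0.8,1.1,0,8, 0,0,0,0.6,0.6,0,8, 0,0,0,0,0,0,8, 0,0,0,0,0,0,8, 0,0,0,0,0,0,8]'
python3 - <<'E'
from h import *
from rig import *
s=state(); M=R.from_rotvec(s["orientation"]).as_matrix(); print(M[:,2],"jaw yaw",np.degrees(np.arctan2(M[1,1],M[0,1])),s["ee_pos"],s["contact_force"])
f=grab_frame("side"); g=grab_frame("top")
a=cv2.resize(f["image"][250:370,285:435,::-1],(500,400));b=cv2.resize(g["image"][215:355,190:310,::-1],(300,400))
cv2.imwrite("pics/s11.png",np.hstack([a,b]))
E
```

```text
clock: 16.37
ee_pos: [0.5622, 0.1501, 0.0506]
orientation: [3.132, 0.175, -0.01]
contact_force: [-9.1, -8.8, 13.1]
width: 0.146
clock: 16.78
ee_pos: [0.5623, 0.1501, 0.0507]
orientation: [3.131, 0.174, -0.014]
contact_force: [-11.2, -10.6, 14.5]
width: 0.148
[-0.00869326 -0.00633797 -0.99994213] jaw yaw -83.63705789155817 [0.56225563 0.15011967 0.05065755] [-11.17585721 -10.57589715  14.4629835 ]
```

View pics/s11.png

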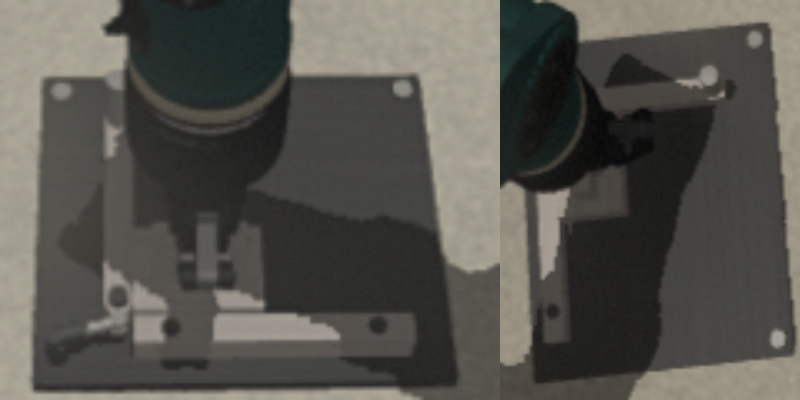

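```bash
python3 -m creep '[0,0,0,0,1,0.2,8, 0,0,0,0,0.6,0,8, 0,0,0,0,0,0,8, 0,0,0,0,0,0,8]'
python3 -m creep '[0,0,0,0,0,0,8, 0,0,0,0,0,0,8, 0,0,0,0,0,0,8, 0,0,0,0,0,0,8, 0,0,0,0,0,0,8, 0,0,0,0,0,0,8]'
python3 - <<'E'
from rig import *
print(close_job())
E
```

```text
clock: 17.22
ee_pos: [0.5623, 0.1502, 0.0507]
orientation: [3.129, 0.173, -0.014]
contact_force: [-11.1, -12.8, 13.9]
width: 0.149
clock: 17.72
ee_pos: [0.5623, 0.1502, 0.0507]
orientation: [3.129, 0.173, -0.014]
contact_force: [-10.1, -13.6, 14.4]
width: 0.149
the job is handed in; nothing more can be done
None
```

I swung the stop arm home, let go of it, and seated the holder in the corner. I handed the job in at 17.7 s with the gripper still pressing. No verdict came back, so the success conditions below are my own checks.

- **Stop arm:** I caged its post between the fingers, swung it out along its arc until it drew home, then opened and lifted clear. In the pictures it lies square to the fence. I did not measure its angle or the finger contact force directly.
- **Holder:** I gripped it by the tang at 90 N and lowered it onto the plate. I then slid it along +y until it stopped on the fence, and along the fence until it stopped on the arm. The final pictures show it flat in the corner.
- **Last readings:**
  - The wrist force was steady at about -10, -14 and +14 N in x, y and z, with the TCP still at [0.562, 0.150, 0.051].
  - Allowing for friction, I estimate at least 3 N on both the fence and the arm; these contact forces were not measured individually.
  - The jaws were at -83.6°, which puts the holder within about 0.3° of the fence direction. The tool tilt was about 0.01 rad.
- **Disagreement:** The two cameras differed by about 4 mm in y for the plate. The fence contact came about 3.4 mm beyond the place I had worked out, so I seated the holder by contact rather than by camera.
- **Other things on the bench:** The stub, jar and tray were never approached or touched. I did not re-measure their positions at the end.

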